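Set the mandoline to 4 mm and hold its hand guard flush on the slope

TASK

Get the mandoline slicer ready for lemon slices: turn its thickness dial to 4 mm (the fourth short mark on from the long zero mark, one mark a millimetre) and let go of it. Then pick up the hand guard by its grip, tilt it to the slope of the slicer and lay it over the two side rails, wholly between the blade and the head with the dial, its skirts outside the rails and its plate flush on both. Finish still holding the guard by its grip there, pressed flat with a light steady push of about 10 N, and leave the slicer's slope and everything standing round as they were.

Things in the scene. Friction and masses are not known exactly. Their poses are not given: they have to be found in the camera images.
- slicer: Mandoline slicer, fixed to the worktop: a steel bed 110 mm wide, 395 mm long, rising from its front foot (cross rod, two rubber feet) to a black head on a wire leg. Origin: on the worktop under the foot rod, midway across; +y horizontal, the way the bed rises; +x across it, away from the robot; z up. The bed hinges 12 mm above this origin; the slope, 15 to 26 degrees, varies.
- bed: The sloping bed, held stiffly (it does not give under 25 N). Origin on its hinge; +y up the slope, +x across, z square to it. Along y in mm: blade edge 118, ribbed runway 120 to 284, black head 285 to 360 (top at z = 26 mm), low carrying grip to 395. Side rails: 8 mm wide, outer faces 110 mm apart, tops at z = 20 mm, as far as the head; the runway lies at least 7 mm below them.
- ready (a point): Where the middle of the guard's underside belongs: in the plane of the rail tops, midway between the rails, 205 mm up the bed from its hinge, midway between blade and head. Its axes are the bed's: +y up the slope along the rails, +x across, z square to the rails.
- dial (a joint): Thickness dial on the head, rad: 0 = 0 mm, 0.4 rad a millimetre, so 4 mm = 1.6; stops at 0 and 2.4. It grows clockwise as seen from above the head; its axis is the bed's z. It starts between 0.15 and 1.0, has about 0.04 N m of friction and stays where it is left. Turning it up lowers the runway 2.5 mm a radian, not the rails.
- dial_grip (a point): On the dial's axis, at the top of its grip bar. Pale metal disc 47 mm across, 6 mm high, on the head's top; across it a bar 42 mm long, 13 mm wide, its top 30 mm above the head. Axes turn with the dial: +x along the bar to its pointer end (dark line), z the bed's normal. White scale marks on the robot's side; the long wide zero mark is the one nearest the low end.
- guard: Hand guard, loose, 0.15 kg: grey plate 124 mm (x) by 96 mm (y), z = 10 to 15 mm, a skirt down each end of x, a black palm grip on top. Origin: centre of its underside, at the skirts' lower edges; z up. Grip: 26 mm wide in x, 60 mm long in y, from z = 18.5 (a low step 44 by 76 mm) to 64 mm. It starts flat on its skirts to the right of the slicer; it may lie on the rails either way round.
- guard_seat (a point): Centre of the underside of the guard's plate, 10 mm above the guard's origin, axes as the guard's: the face that lies on the rails. The skirts run along y, 4 mm thick, 10 mm deep below this face, 116 mm apart inside, so they straddle the 110 mm rails with 3 mm to spare on each side.
- nutmeg: Bystander: small round tin, 57 mm across, 39 mm high; origin at the centre of its underside.
- matches: Bystander: matchbox 37 x 56 x 16 mm lying flat; origin at the centre of its underside.
- salt: Bystander: squat jar with white lid, 65 mm across, 59 mm high, behind the slicer; origin at the centre of its underside.
- clip_jar: Bystander: low wire-clip jar with an orange ring, 90 mm across, 63 mm high; origin at the centre of its underside.
- spice: Bystander: spice jar with a red cap, 45 mm across, 106 mm high, beyond the head; origin at the centre of its underside.
- tape: Bystander: roll of tape 96 mm across, 25 mm high, lying flat at the left; origin at the centre of its underside.

How it is judged:
By the outcome, as a careful person would: the job done as asked, in the order asked, and still so for the second after the job is handed in, while the arm keeps its last pose, push and grip.
It also fails if it takes over 51 s, if anything falls off the work surface, if the arm or the gripper's body presses on something with over 40 N, if the wrist force passes 120 N, or if a joint passes its speed limit or range.

ROBOT

A 6-joint arm with a two-finger parallel gripper is mounted at the origin on a cart in front of the work surface, level with it; the furniture and walls round the work are solid. World frame = base frame: x ahead of the robot, y to its left, z up, the work surface at z = 0. Lengths are in m, angles in rad, forces in N, time in s.
With the tool pointing down it reaches from about 0.275 to 0.825 m from the base axis. Payload 4.9 kg.
Tool frame: the origin (TCP) lies midway between the tips of the shut fingers; the grasp point (between the pads) lies 19 mm behind it; z points along the fingers, y is the line along which they close (so a half turn about z gives the same grasp; the last joint's range is limited). The gripper opens to 85 mm and grips with 20 to 120 N. Pads are 22 mm wide; open, the fingers measure 114 mm over their backs; the gripper's body (76 mm by 85 mm) begins 54 mm behind the grasp point. The pads swing forward as they close: fully open they stand 13 mm farther back than shut.
Start: joints at [0.975, 0.326, -0.193, 1.052, 0, 1.437], TCP at [0.245, 0.492, 0.231] pointing down, gripper open.
Joint ranges: [-2.65, 2.65], [-0.97, 1.79], [-1.3, 1.35], [-1.93, 2.1], [-1.47, 1.37], [-3.14, 3.14]. Speed limits (rad/s): [2.57, 2.57, 3.14, 3.14, 3.14, 3.14].

INTERFACE

Orientations are given as a unit quaternion [w, x, y, z].
In Python, from station import env gives the robot as it stands.
- The arm moves only by the tool carry_out, never from a script. Its argument "steps" is one flat list of numbers, 7 for each row, row after row: the shift along the tool's x, y, z in mm, then the turn, a rotation vector about the tool's x, y, z in degrees, then the opening, from -1 (shut) to 1 (fully open). A call has 1 to 12 rows; each row shifts and turns the commanded pose from where the row before left it, along the tool's axes as they then stand; what a row does not reach is not made up. A row lasts 1/10 s, in which the tool goes at most 50 mm and 8.59 degrees, less where a joint would pass 70% of its speed; a pose out of reach is approached as far as the arm can. A call is refused whole if a number of a shift passes 50 or a number of a turn 8.59, either way. A call with a gripper value outside its range is refused whole. The fingers move at their own pace and stop on an object; "squeeze" is the grip in N (left out, the last holds). Time passes only in rows, so rows that do not move let the fingers close. It gives the time, the measured TCP pose, the force, the opening and the grip force at its end, in the units of the state.
- env.sense(): the state, without advancing time (a new reading comes with each control period).
- env.get_image(name): name is "scene" or "side" or "wrist"; returns a dict with "color" (384x512x3 uint8, red, green, blue), "z_map" (384x512 float32, m along the optical axis (not along the pixel's ray), 0 where there is no reading), "fovy" (degrees; the focal length in pixels is half the picture's height over the tangent of half this angle, whatever the lens; pixels are square), "cx", "cy" (the principal point, pixels), "distortion" ([k1, k2, p1, p2, k3] as OpenCV has them; the pictures are not rectified), "rvec" (rotation vector, rad) and "tvec" (3), from world to camera coordinates, as OpenCV has them; the wrist camera has in their place "mount" (4x4, takes a point from camera to tool coordinates, whose origin is the TCP and whose axes are the flange's). Camera axes: x right, y down, z forward; pixel columns grow to the right and rows downward; lengths in m; the calibration is good to about 2 mm. A picture is of the moment at which its call begins: read the wrist's pose just before it.
- env.close_job(): hands the job in; it is judged then, once.
The state is a dict: "time_s": time; "joints": joint angles; "joint_vel": joint speeds; "joint_torque": joint torques, N m; "position": TCP position; "eef_rot": TCP orientation; "contact_force": force on the tool from outside, world axes, zero at the start; "wrist_torque": the same for the moment, N m; "grip_width": finger opening in m; "finger_force": force on a finger pad.
Only numpy, scipy, OpenCV 4.12 (cv2) and the standard library are available. Lean on these libraries where they do the work, as an engineer would, in place of code of your own. Each camera call takes 0.05 s, during which the arm holds its last target. There are 200 camera calls.

## Working session

There is one attempt and no reset: what is moved stays moved. The work goes in short steps, Python scripts to look and compute and a tool call to move; the robot and the scene stay as the last step left them, time stands still between calls to the robot, and variables do not carry over. Pictures are saved under pics/ and viewed, at most 10 in all, crops included, and the job is handed in when it is done.

Besides the shell and the picture viewer there is one more tool, called after "Request:" by a JSON object that holds its "api" and its "payload", one argument or row to a line. carry_out: Moves the arm, as the interface text tells. Its arguments: {"type":"object","properties":{"steps":{"type":"array","items":{"type":"number"}},"squeeze":{"type":"number"}},"required":["steps"]}

```bash
ls; mkdir -p pics; cat > h.py <<'E'
import numpy as np, cv2
from scipy.spatial.transform import Rotation as R
from station import env
def pose():
    s=env.sense(); q=s["eef_rot"]; return np.array(s["position"]), R.from_quat([q[1],q[2],q[3],q[0]]).as_matrix(), s
def cam(name):
    p,Rm,s=pose(); im=env.get_image(name)
    h=im["color"].shape[0]; f=h/2/np.tan(np.radians(im["fovy"])/2)
    K=np.array([[f,0,im["cx"]],[0,f,im["cy"]],[0,0,1]]); d=np.array(im["distortion"],float)
    if "mount" in im:
        M=np.array(im["mount"]); Rc=Rm@M[:3,:3]; c=p+Rm@M[:3,3]
    else:
        Rw=cv2.Rodrigues(np.array(im["rvec"],float))[0]; Rc=Rw.T; c=-Rc@np.array(im["tvec"],float).ravel()
    return dict(c=im["color"],z=im["z_map"],K=K,d=d,R=Rc,o=c)
def rays(C,uv):
    n=cv2.undistortPoints(np.array(uv,float).reshape(-1,1,2),C["K"],C["d"]).reshape(-1,2)
    return np.c_[n,np.ones(len(n))]
def cloud(C):  # HxWx3 world pts
    h,w=C["z"].shape; u,v=np.meshgrid(np.arange(w),np.arange(h))
    r=rays(C,np.c_[u.ravel(),v.ravel()])*C["z"].reshape(-1,1)
    P=(r@C["R"].T+C["o"]).reshape(h,w,3); P[C["z"]==0]=np.nan; return P
def proj(C,X):
    Rw=C["R"].T; return cv2.projectPoints(np.array(X,float).reshape(-1,1,3),cv2.Rodrigues(Rw)[0],-Rw@C["o"],C["K"],C["d"])[0].reshape(-1,2)
def save(C,n): cv2.imwrite(f"pics/{n}.png",C["c"][:,:,::-1])
E
python3 - <<'E'
from h import *
print(env.sense())
a=[cam(n) for n in("scene","side")]
for n,C in zip(("scene","side"),a): print(n,C["o"],C["R"][:,2],C["K"][0,0],np.mean(C["z"]>0)); np.save(f"{n}.npy",C,allow_pickle=True)
save(a[0],"scene0"); save(a[1],"side0")
E
```

```text
pics
{'time_s': 0.0, 'joints': array([ 9.74807875e-01,  3.26938400e-01, -1.93589161e-01,  1.05198106e+00,
       -8.10933519e-06,  1.43658082e+00]), 'joint_vel': array([ 0.00151208, -0.00019707,  0.00078058,  0.00181583, -0.00099167,
       -0.00015021]), 'joint_torque': array([ 6.59701618e-04, -4.43400621e+01,  2.62441581e+01,  1.55834982e-02,
       -1.19744900e-04,  1.58772622e-07]), 'position': array([0.24471787, 0.49191391, 0.2305028 ]), 'eef_rot': array([-3.01895286e-04,  2.28840473e-01,  9.73463561e-01, -8.01163971e-04]), 'contact_force': array([0.07578155, 0.14361763, 0.25601553]), 'wrist_torque': array([-0.06800769, -0.02880552,  0.00381351]), 'finger_force': 0.0, 'grip_width': 0.08530751885233231}
scene [0.71939746 0.59322091 1.24012375] [-0.17756039 -0.44787985 -0.87628531] 362.4099383295092 0.9705810546875
side [ 0.33549177 -0.52562327  1.08704224] [ 0.16961923  0.49289007 -0.85339832] 348.8268105206887 0.9959971110026041
```

View pics/scene0.png

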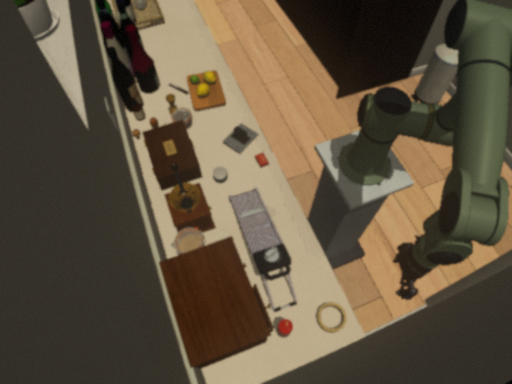

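View pics/side0.png

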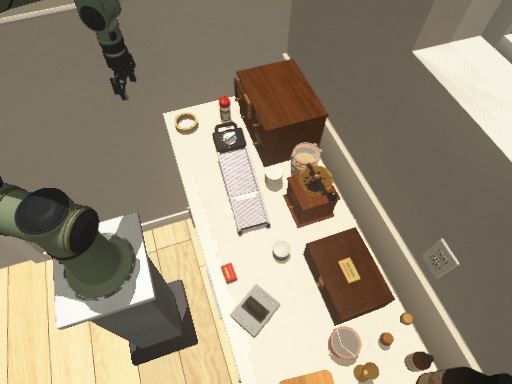

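The scene view shows the slicer with its foot near (250,195) and head with dial near (272,256), and the guard at (240,137). In the side view the foot is at (253,228), the dial at (229,138) and the guard at (256,310).

```bash
python3 - <<'E'
from h import *
for n,bs,bg in(("scene",(225,180,305,285),(218,118,262,156)),("side",(208,120,275,238),(225,280,285,340))):
    C=np.load(n+".npy",allow_pickle=True).item(); P=cloud(C)
    for px in ([(240,137),(210,200)] if n=="scene" else [(256,310),(300,235)]): print("table/obj",P[px[1],px[0]])
    # guard
    u0,v0,u1,v1=bg; Q=P[v0:v1,u0:u1].reshape(-1,3); 
    col=C["c"][v0:v1,u0:u1].reshape(-1,3).astype(int)
    g=Q[(Q[:,2]>.045)&(Q[:,2]<.08)]; pl=Q[(Q[:,2]>.008)]
    for nm,q in(("grip",g),("guard",pl)):
        if len(q)>4:
            r=cv2.minAreaRect((q[:,:2]*1000).astype(np.float32)); print(n,nm,len(q),np.round(r[0],1),np.round(r[1],1),round(r[2],1),"zq",np.round(np.nanpercentile(q[:,2],[10,50,95])*1000,1))
    # slicer
    u0,v0,u1,v1=bs; Q=P[v0:v1,u0:u1].reshape(-1,3); q=Q[(Q[:,2]>.012)&(Q[:,2]<.2)]
    print("slicer ext",np.nanmin(q,0),np.nanmax(q,0),len(q))
    np.save(n+"_sl.npy",q)
E
```

```text
table/obj [ 0.43845741 -0.28566595  0.03342426]
table/obj [ 6.44471340e-01 -6.88309519e-02  6.25742039e-04]
scene grip 96 [ 434. -296.] [27.3 58. ] 28.8 zq [49.9 60.4 66.5]
scene guard 566 [ 413. -265.] [129.7 172.8] 30.9 zq [11.6 16.  62.6]
slicer ext [ 0.46429245 -0.05139774  0.01218586] [0.64628921 0.3530719  0.16699979] 2874
table/obj [ 0.42969409 -0.31302529  0.06070604]
table/obj [ 0.65964628 -0.11520055  0.00143063]
side grip 190 [ 432.6 -300.2] [25.8 58.2] 31.7 zq [56.  62.6 66.5]
side guard 1337 [ 412.3 -266.2] [123.4 173.7] 31.3 zq [13.3 16.5 63.6]
slicer ext [ 0.4609092  -0.05630062  0.01201972] [0.68193331 0.46209224 0.19831426] 4316
```

```bash
python3 - <<'E'
from h import *
q=np.r_[np.load("scene_sl.npy"),np.load("side_sl.npy")]; q=q[(q[:,0]<.66)]
# plane ransac
rng=np.random.default_rng(0);best=0
for i in range(800):
    a=q[rng.choice(len(q),3,False)]; n=np.cross(a[1]-a[0],a[2]-a[0]); n/=np.linalg.norm(n)+1e-12
    if n[2]<0:n=-n
    if not .88<n[2]<.975: continue
    m=abs((q-a[0])@n)<.002
    if m.sum()>best: best=m.sum(); M=m
p=q[M]; c=p.mean(0); n=np.linalg.svd(p-c,full_matrices=False)[2][2]; n*=np.sign(n[2])
print(best,c,n,"slope",np.degrees(np.arccos(n[2])),"yaw of y",np.degrees(np.arctan2(-n[1],-n[0])))
y=np.array([-n[0],-n[1],0]);y-=n*(y@n);y/=np.linalg.norm(y); x=np.cross(y,n)
L=np.c_[(q-c)@x,(q-c)@y,(q-c)@n]*1000
for a in range(-200,260,20):
    l=L[(L[:,1]>=a)&(L[:,1]<a+20)&(L[:,2]>-20)]
    if len(l)>5: print(a,len(l),np.round(np.percentile(l[:,0],[1,10,50,90,99])),np.round(np.percentile(l[:,2],[5,50,95,99]),1))
for n in("scene","side"):
    C=np.load(n+".npy",allow_pickle=True).item();print(n,proj(C,[c,c+.1*y,c+.055*x]))
E
```

```text
2188 [0.52580586 0.10525757 0.06612505] [-0.00750359 -0.27047147  0.96269875] slope 15.698517394504856 yaw of y 88.41087301275891
-180 21 [-60. -55.  42.  52.  53.] [-10.8  -8.1  -3.3  -2.5]
-160 272 [-59. -49.  -3.  43.  52.] [-9.3 -2.   7.   9.5]
-140 305 [-57. -48.  -3.  43.  52.] [-5.  -0.3  7.7 10.2]
-120 300 [-57. -47.  -2.  43.  52.] [-4.5 -0.4  8.6 11.4]
-100 311 [-57. -48.  -1.  43.  52.] [-3.9  0.3  9.1 11.3]
-80 302 [-56. -47.  -2.  44.  53.] [-3.8  0.7  8.1 10.2]
-60 307 [-56. -46.  -2.  42.  53.] [-2.7  1.6  9.1 11.8]
-40 289 [-55. -45.   2.  46.  54.] [-4.8 -0.5  8.7 12.6]
-20 344 [-55. -46.   4.  52. 116.] [-7.9 -0.9  9.1 11.5]
0 390 [-54. -41.  14. 108. 123.] [-13.   -1.1   9.3  11.9]
20 355 [-54. -44.   6.  55. 128.] [-16.1  -0.6  10.2  12.6]
40 320 [-54. -44.   1.  47. 102.] [-4.5 -0.2  9.9 13. ]
60 331 [-54. -46.   0.  45.  56.] [-3.3  0.3 10.2 12. ]
80 373 [-53. -42.  12. 117. 130.] [-4.7  0.6 14.8 30.9]
100 429 [-53. -40.  18. 119. 131.] [-3.2  1.9 80.9 97. ]
120 348 [-52. -41.  11. 113. 118.] [-2.4 10.7 57.  94.5]
140 338 [-51. -41.  12. 112. 113.] [10.4 18.1 45.4 73.7]
160 429 [-52. -40.   9.  98. 113.] [11.1 21.2 50.3 71.8]
180 390 [-51. -40.   9.  95. 112.] [13.1 18.9 47.3 61.9]
200 256 [-47. -37.   6.  49. 112.] [-4.5  9.  19.7 28.5]
220 191 [-35. -28.   5.  37. 110.] [-1.   5.9 10.  11.3]
240 8 [-21. -21.   1.  22.  28.] [1.6 3.3 6.5 6.7]
scene [[255.23355896 221.06330779]
 [265.0777243  242.36613581]
 [240.5432386  225.97405383]]
side [[241.83632086 183.84153372]
 [233.89399555 157.9856934 ]
 [256.8567786  179.90445774]]
```

```bash
cat >> h.py <<'E'
def plan(p,Rt,rows=None):
    """rows of relative tool motion from the present pose to p,Rt, printed"""
    p0,R0,s=pose(); d=R0.T@(np.array(p)-p0)*1000; w=np.degrees(R.from_matrix(R0.T@Rt).as_rotvec())
    n=int(max(np.ceil(np.abs(d).max()/50),np.ceil(np.linalg.norm(w)/8.5),np.ceil(np.linalg.norm(d)/50)))
    print("tool shift mm",d.round(1),"turn deg",w.round(2),"min rows",n)
    n=rows or n; T=R.from_rotvec(np.radians(w)/n).as_matrix()
    # constant twist: per-row shift v with sum T^k v = d
    S=sum((np.linalg.matrix_power(T,k) for k in range(n)),np.zeros((3,3)))
    v=np.linalg.solve(S,d); print(n,"rows of",v.round(2),(w/n).round(3))
def frame(z,y):
    z=np.array(z)/np.linalg.norm(z); y=np.array(y,float); y-=z*(y@z); y/=np.linalg.norm(y); return np.c_[np.cross(y,z),y,z]
E
python3 - <<'E'
from h import *
im=env.get_image("wrist"); print(np.array(im["mount"]).round(3),im["fovy"])
p,Rm,s=pose(); print(Rm.round(3))
# view pose: camera above bed, keep orientation with tool y along +world y
for y in([0,1,0],[0,-1,0],[1,0,0],[-1,0,0]):plan([.46,.2,.36],frame([0,0,-1],y))
E
```

```text
[[ 0.001 -0.954 -0.301  0.077]
 [ 1.     0.001  0.001 -0.001]
 [-0.    -0.301  0.954 -0.143]
 [ 0.     0.     0.     1.   ]] 59.789824652687926
[[-0.895  0.446 -0.001]
 [ 0.446  0.895 -0.001]
 [ 0.    -0.001 -1.   ]]
tool shift mm [-322.8 -165.7 -129.2] turn deg [ -0.07  -0.03 -26.46] min rows 8
8 rows of [-35.68 -28.63 -16.15] [-0.009 -0.004 -3.307]
tool shift mm [-322.8 -165.7 -129.2] turn deg [-4.0000e-02  1.0000e-01  1.5354e+02] min rows 19
19 rows of [-18.38  18.75  -6.82] [-2.000e-03  5.000e-03  8.081e+00]
tool shift mm [-322.8 -165.7 -129.2] turn deg [-8.000e-02  3.000e-02  6.354e+01] min rows 8
8 rows of [-47.72   0.53 -16.17] [-1.000e-02  4.000e-03  7.943e+00]
tool shift mm [-322.8 -165.7 -129.2] turn deg [-4.0000e-02 -9.0000e-02 -1.1646e+02] min rows 14
14 rows of [ -4.72 -30.59  -9.22] [-3.000e-03 -6.000e-03 -8.318e+00]
```

Request:
{"api": "carry_out", "payload": {
  "steps": [-35,-28,-13,0,0,-3.3,1,-35,-28,-13,0,0,-3.3,1,-35,-28,-13,0,0,-3.3,1,-35,-28,-13,0,0,-3.3,1,-35,-28,-13,0,0,-3.3,1,-35,-28,-13,0,0,-3.3,1,-35,-28,-13,0,0,-3.3,1,-35,-28,-13,0,0,-3.3,1,0,0,0,0,0,0,0]
}}

```text
time_s: 1.05
position: [0.4603, 0.2032, 0.3364]
eef_rot: [0.002, 0.003, 1.0, -0.0]
contact_force: [-0.2, 0.7, -0.8]
grip_width: 0.0731
finger_force: 0.0
```

```bash
python3 - <<'E'
from h import *
p,Rm,s=pose(); print(p,s["joints"])
C=cam("wrist"); np.save("w1.npy",C,allow_pickle=True); save(C,"w1"); print(C["o"])
E
```

```text
[0.4602632  0.2032446  0.33638192] [ 0.26993743  0.18628501 -0.11106973  1.27000174 -0.00149633  0.276865  ]
[0.38184624 0.2026743  0.47895404]
```

View pics/w1.png

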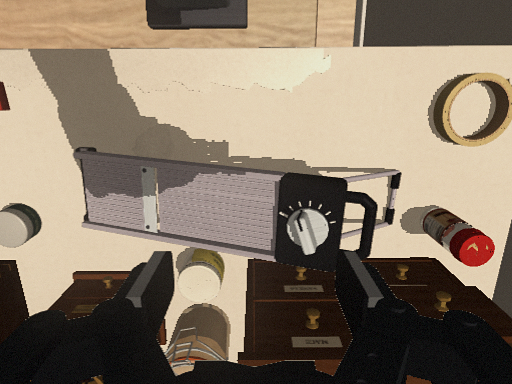

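The wrist picture shows the bed running from (80,155) to (280,245), the head at (280–345, 175–265) and the dial at (307,230). The bar's pointer end is up-left at about (300,213), and the white scale marks lie on the upper, robot side.

```bash
python3 - <<'E'
from h import *
C=np.load("w1.npy",allow_pickle=True).item(); P=cloud(C)
cr=C["c"][165:270,265:355][:,:,::-1]; cv2.imwrite("pics/dial1.png",cv2.resize(cr,None,fx=6,fy=6,interpolation=cv2.INTER_CUBIC)[:600,:])
def fit(p,th):
    for _ in range(6):
        c=p.mean(0); n=np.linalg.svd(p-c,full_matrices=False)[2][2]; n*=np.sign(n[2]); d=(p-c)@n; p=p[abs(d)<max(th,1*d.std())]
    return c,n,len(p),d.std()
for nm,poly in(("run",[(165,170),(272,185),(268,240),(165,225)]),("head",[(283,180),(338,183),(333,262),(283,255)])):
    m=np.zeros(C["z"].shape,np.uint8); cv2.fillPoly(m,[np.array(poly)],1)
    p=P[m>0]; p=p[np.isfinite(p[:,0])]
    if nm=="head": 
        g=C["c"][m>0].max(1); p=p[g<60] if len(p)==len(g) else p
    c,n,k,sd=fit(p,.002); print(nm,c,n,k,sd,"slope",np.degrees(np.arccos(n[2])),"yaw",np.degrees(np.arctan2(-n[1],-n[0])))
E
```

```text
run [0.52168845 0.15452213 0.08036639] [-0.01245775 -0.28590501  0.95817698] 5889 0.0007298794153890136 slope 16.629173844280327 yaw 87.50502750162613
head [0.51473399 0.26450584 0.12961477] [-0.02032651 -0.2841866   0.9585535 ] 2549 0.0006957876385010818 slope 16.553624225103896 yaw 85.90887340812411
```

View pics/dial1.png

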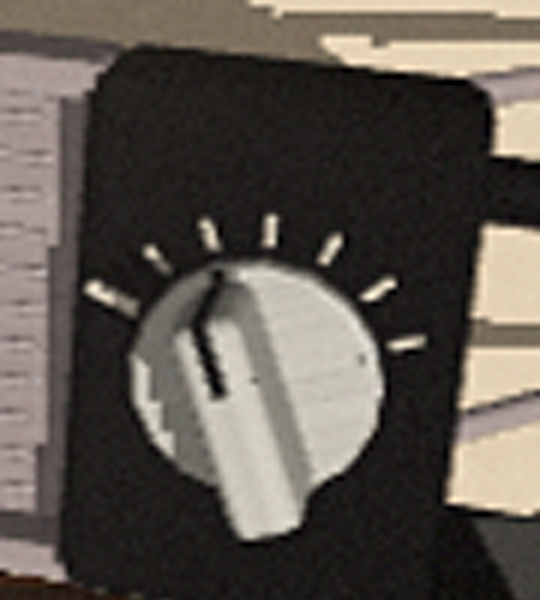

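```bash
cat >> h.py <<'E'
def onplane(C,uv,p0,n):
    r=rays(C,uv)@C["R"].T; t=((p0-C["o"])@n)/(r@n); return C["o"]+r*t[:,None]
E
python3 - <<'E'
from h import *
C=np.load("w1.npy",allow_pickle=True).item(); P=cloud(C)
n=np.array([-.0145,-.2855,.9583]);n/=np.linalg.norm(n)
y=np.array([-n[0],-n[1],0]);y-=n*(y@n);y/=np.linalg.norm(y);x=np.cross(y,n)
c=np.array([.5217,.1545,.0804])
L=np.stack([(P-c)@x,(P-c)@y,(P-c)@n],-1)*1000
for a in list(range(-140,80,15))+[90,105,120,135]:
    m=(L[...,1]>=a)&(L[...,1]<a+8)&(L[...,2]>-3)&(abs(L[...,0])<75)&(L[...,2]<25); l=L[m]
    k=5; xs=np.sort(l[:,0]); hi=[np.round(np.percentile(l[(abs(l[:,0]-e)<7)][:,2],[50,80,95]),1) if (abs(l[:,0]-e)<7).sum()>3 else None for e in(xs[k],xs[-k])]
    print(a,len(l),xs[[k,-k]].round(1),xs[[k,-k]].mean().round(1),hi,np.median(l[abs(l[:,0])<30][:,2]).round(1))
h0=np.array([.51473,.26451,.12961]) # head top pt
print("head above runplane",(h0-c)@n*1000)
f=lambda uv:[(u/6+265-.42,v/6+165-.42) for u,v in uv]
mk=onplane(C,f([(110,298),(157,258),(208,233),(271,230),(330,248),(378,290),(405,343)]),h0,n)
ce=onplane(C,f([(257,372)]),h0+.006*n,n)[0]
bar=onplane(C,f([(207,328),(268,530)]),h0+.030*n,n)
lin=onplane(C,f([(195,330),(218,395)]),h0+.030*n,n)
loc=lambda q:np.c_[(q-ce)@x,(q-ce)@y]*1000
print("axis",ce,"bed rel",(ce-c)@x*1000,(ce-c)@y*1000)
print("bar",loc(bar).round(1),"mid",loc(bar).mean(0))
ang=lambda v:np.degrees(np.arctan2(v[:,1],v[:,0]))
print("marks",loc(mk).round(1),ang(loc(mk)).round(1),np.linalg.norm(loc(mk),axis=1).round(1))
print("bar ang",ang(loc(bar[:1]-bar[1:]+ce)),"line ang",ang(loc(lin[:1]-lin[1:]+ce)))
E
```

```text
-140 400 [-49.6  58.6] 4.5 [array([ 9. , 10.2, 11.3]), array([ 8.9, 10. , 10.6])] 2.1
-125 406 [-49.8  57.8] 4.0 [array([ 9.6, 10.2, 11.1]), array([ 9.1,  9.9, 10.3])] 2.1
-110 397 [-49.8  58.3] 4.2 [array([ 9.6, 10.3, 10.6]), array([ 9.3,  9.9, 10.3])] 2.0
-95 428 [-50.   58.4] 4.2 [array([ 9.2, 10.2, 10.6]), array([ 9.3,  9.9, 10.5])] 3.1
-80 431 [-50.   58.2] 4.1 [array([ 9.5, 10.2, 10.5]), array([ 9. ,  9.8, 10.4])] -0.1
-65 441 [-50.2  58. ] 3.9 [array([ 9.5, 10.4, 10.8]), array([ 8.9,  9.7, 10. ])] -0.1
-50 459 [-50.2  58.3] 4.1 [array([ 9.4, 10.5, 11. ]), array([ 8.9,  9.8, 10.3])] -0.1
-35 482 [-50.2  58. ] 3.9 [array([ 9.6, 10.6, 10.9]), array([ 9. ,  9.8, 10.4])] -0.2
-20 478 [-50.2  57.6] 3.7 [array([ 9.3, 10.3, 10.9]), array([ 9.1, 10.3, 10.5])] -0.1
-5 501 [-50.3  57.9] 3.8 [array([ 9.7, 10.3, 10.7]), array([ 9. ,  9.8, 10.5])] -0.2
10 519 [-50.5  57.6] 3.6 [array([ 9.4, 10.3, 10.9]), array([ 9.3, 10.2, 10.7])] -0.1
25 536 [-50.6  58. ] 3.7 [array([ 9.2, 10.2, 10.7]), array([ 8.7,  9.7, 10.6])] -0.0
40 546 [-50.7  57.9] 3.6 [array([ 9.3, 10.3, 11.1]), array([ 8.9,  9.8, 
[... 261 characters left out ...]
 16.0
105 463 [-50.9  55.2] 2.2 [array([13. , 14.9, 15.6]), array([15.2, 15.9, 16.5])] 17.0
120 498 [-51.2  55.6] 2.2 [array([12.8, 14.7, 16.1]), array([14.9, 15.7, 16. ])] 21.3
135 695 [-51.1  56.3] 2.6 [array([12.9, 15.1, 15.9]), array([15.3, 15.9, 16.5])] 16.2
head above runplane 15.850682320976782
axis [0.52862641 0.26113605 0.13507636] bed rel 1.5086205342655379 118.02117428496817
bar [[-16.6  -6.9]
 [ 19.6   7.1]] mid [1.48386236 0.12742537]
marks [[ -8.  -29.7]
 [-17.4 -21.3]
 [-23.7 -12.2]
 [-25.9  -0.7]
 [-24.   10.3]
 [-17.2  19.8]
 [ -7.6  25.7]] [-105.2 -129.2 -152.8 -178.5  156.7  131.   106.6] [30.8 27.5 26.6 25.9 26.1 26.2 26.8]
bar ang [-158.87549058] line ang [-156.27415567]
```

```bash
cat >> h.py <<'E'
_s,_w=np.radians(16.6),np.radians(87.4)
BY=np.array([np.cos(_s)*np.cos(_w),np.cos(_s)*np.sin(_w),np.sin(_s)]); BN=np.array([-np.sin(_s)*np.cos(_w),-np.sin(_s)*np.sin(_w),np.cos(_s)]); BX=np.cross(BY,BN)
C0=np.array([.52169,.15452,.08037])
def bed(a,b,h): return C0+(a*BX+b*BY+h*BN)/1000   # h=10 rail tops, 16 head top
def bdir(d): d=np.radians(d); return np.cos(d)*BX+np.sin(d)*BY
def bloc(p): q=(np.array(p)-C0)*1000; return np.stack([q@BX,q@BY,q@BN],-1)
E
python3 - <<'E'
from h import *
C=np.load("w1.npy",allow_pickle=True).item(); L=bloc(cloud(C)); 
for lo,hi in((-35,-15),(0,25)):
  for a in range(74,90,2):
    m=(L[...,1]>=a)&(L[...,1]<a+2)&(L[...,0]>lo)&(L[...,0]<hi); print(a,np.median(L[m][:,2]).round(1),end="; ")
  print()
  for a in range(-98,-74,2):
    m=(L[...,1]>=a)&(L[...,1]<a+2)&(L[...,0]>lo)&(L[...,0]<hi); print(a,np.median(L[m][:,2]).round(1),end="; ")
  print()
Rt=frame(-BN,bdir(112)); print("above"); plan(bed(3.2,118,16+70),Rt)
E
```

```text
74 -0.5; 76 -0.6; 78 -0.7; 80 9.5; 82 13.6; 84 14.9; 86 15.7; 88 15.9; 
-98 3.0; -96 2.9; -94 3.2; -92 3.2; -90 3.1; -88 3.2; -86 -0.4; -84 -0.5; -82 -0.2; -80 -0.3; -78 -0.1; -76 -0.5; 
74 -0.4; 76 0.1; 78 0.0; 80 10.5; 82 14.2; 84 14.9; 86 15.7; 88 15.9; 
-98 2.7; -96 3.1; -94 3.2; -92 3.2; -90 3.4; -88 3.0; -86 -0.5; -84 -0.5; -82 -0.2; -80 -0.1; -78 0.1; -76 -0.0; 
above
tool shift mm [-70.6  38.5 139. ] turn deg [-16.3   -3.46 -19.59] min rows 4
4 rows of [-17.92   3.58  36.05] [-4.076 -0.865 -4.898]
```

Request:
{"api": "carry_out", "payload": {
  "steps": [-17.92,3.58,36.05,-4.08,-0.87,-4.9,0.4,-17.92,3.58,36.05,-4.08,-0.87,-4.9,0.4,-17.92,3.58,36.05,-4.08,-0.87,-4.9,0.4,-17.92,3.58,36.05,-4.08,-0.87,-4.9,0.4,0,0,0,0,0,0,0.4,0,0,0,0,0,0,0.4]
}}

```text
time_s: 1.7
position: [0.525, 0.2452, 0.1955]
eef_rot: [0.028, -0.169, 0.975, 0.141]
contact_force: [-0.4, -0.1, 0.4]
grip_width: 0.0598
finger_force: 0.0
```

```bash
python3 - <<'E'
from h import *
p,Rm,s=pose(); print(bloc(p),s["grip_width"],s["joints"]); plan(bed(3.2,118,26),frame(-BN,bdir(112)))
C=cam("wrist"); save(C,"w2"); np.save("w2.npy",C,allow_pickle=True)
E
```

```text
[ -0.83095091 119.86820421  84.36574293] 0.05981175803119596 [ 0.15997608  0.34545157 -0.29535696  0.87526168  0.28334431 -0.17461551]
tool shift mm [-3.4 -3.3 58.3] turn deg [ 0.05 -0.33  0.17] min rows 2
2 rows of [-1.64 -1.64 29.18] [ 0.025 -0.163  0.086]
```

View pics/w2.png

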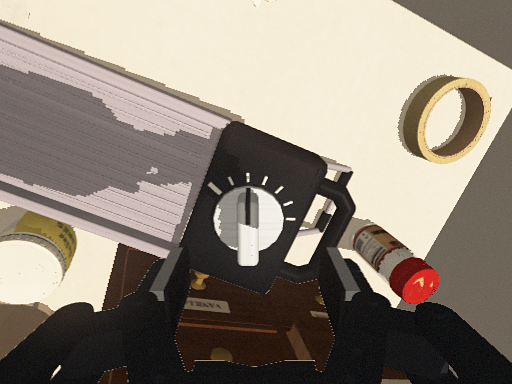

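The bar is nearly upright in the picture at u≈248, from v≈190 to 265, between the fingers at 185 and 330. Its pointer is on the third mark (2 mm).

```bash
python3 - <<'E'
from h import *
C=np.load("w2.npy",allow_pickle=True).item(); L=bloc(cloud(C))
m=np.zeros(C["z"].shape,bool); m[180:275,215:290]=1
l=L[m&(L[...,2]>42)&(L[...,2]<50)]
r=cv2.minAreaRect(l[:,:2].astype(np.float32)); print(len(l),r,np.percentile(l[:,2],[5,50,95]))
# marks, disc
g=C["c"].min(2)
l2=L[m&(L[...,2]>20.5)&(L[...,2]<24)]; print("disc",len(l2),l2[:,:2].min(0),l2[:,:2].max(0))
mm=np.zeros_like(m); mm[160:225,200:300]=1
k=(mm&(g>150)&(abs(L[...,2]-16)<2.5)).astype(np.uint8)
nn,lab,st,ce=cv2.connectedComponentsWithStats(k)
for i in range(1,nn):
    if st[i,4]>8:
        q=L[lab==i].mean(0); v=q[:2]-[3.2,118]; print(st[i,4],ce[i].round(1),q.round(1),np.degrees(np.arctan2(v[1],v[0])).round(1),np.hypot(*v).round(1))
plan(bed(3.2,118,26),frame(-BN,bdir(112)))
E
```

```text
1382 ((3.8083648681640625, 116.89765930175781), (42.149024963378906, 12.67682933807373), 22.409313201904297) [43.68273323 45.72647519 47.03030247]
disc 2267 [-18.92973064  94.25821998] [ 27.35521181 140.65333134]
26 [264.5 180.2] [-23.9 117.3  16.5] -178.5 27.1
21 [278.9 189.2] [-21.8 128.4  16.6] 157.4 27.1
22 [287.7 203. ] [-15.3 137.7  16.6] 133.2 27.0
18 [290.  218.5] [ -5.8 143.6  16.6] 109.3 27.1
tool shift mm [-2.1 -3.6 59.8] turn deg [ 0.02 -0.16  0.25] min rows 2
2 rows of [-1.02 -1.82 29.88] [ 0.012 -0.079  0.125]
```

```bash
python3 - <<'E'
from h import *
plan(bed(4,117.2,26),frame(-BN,bdir(112.4)))
E
```

```text
tool shift mm [-2.5 -4.7 59.8] turn deg [ 0.03 -0.16 -0.15] min rows 2
2 rows of [-1.23 -2.34 29.88] [ 0.013 -0.079 -0.075]
```

Request:
{"api": "carry_out", "payload": {
  "steps": [-2.5,-4.7,15,0,-0.16,-0.15,0.4,0,0,15,0,0,0,0.4,0,0,15,0,0,0,0.4,0,0,14.8,0,0,0,0.4,0,0,0,0,0,0,0.4,0,0,0,0,0,0,0.4]
}}

```text
time_s: 2.35
position: [0.5317, 0.2592, 0.1399]
eef_rot: [0.033, -0.171, 0.975, 0.141]
contact_force: [-0.3, 0.4, 1.0]
grip_width: 0.0597
finger_force: 0.0
```

```bash
python3 - <<'E'
from h import *
p,Rm,s=pose(); print(bloc(p),s["grip_width"],s["contact_force"]); plan(bed(4,117.2,26),frame(-BN,bdir(112.4)))
E
```

```text
[  5.25551279 117.62112192  27.03354505] 0.05967258906091161 [-0.29737584  0.35515468  1.03382335]
tool shift mm [1.3 0.1 1. ] turn deg [0.02 0.15 0.09] min rows 1
1 rows of [1.32 0.09 1.03] [0.018 0.152 0.085]
```

Request:
{"api": "carry_out", "payload": {
  "steps": [1.2,0,1,0,0,0,-0.2,0,0,0,0,0,0,-1,0,0,0,0,0,0,-1,0,0,0,0,0,0,-1,0,0,0,0,0,0,-1,0,0,0,0,0,0,-1],
  "squeeze": 25
}}

```text
time_s: 2.95
position: [0.5303, 0.2595, 0.1381]
eef_rot: [0.032, -0.17, 0.974, 0.143]
contact_force: [-2.5, 1.4, 5.5]
grip_width: 0.0123
finger_force: 30.0
```

```bash
python3 - <<'E'
from h import *
p,Rm,s=pose(); print(bloc(p),s["grip_width"],s["contact_force"],s["wrist_torque"],s["finger_force"]); plan(bed(4,117.2,26),frame(-BN,bdir(66.8)))
E
```

```text
[  3.8474948  117.33459743  25.23011809] 0.0122640820426232 [-2.53550562  1.39837329  5.48940399] [0.36521802 0.53986589 0.14566578] 29.957796335220337
tool shift mm [-0.1 -0.2 -0.8] turn deg [2.400e-01 4.000e-02 4.564e+01] min rows 6
6 rows of [-0.02 -0.02 -0.13] [4.000e-02 6.000e-03 7.607e+00]
```

Request:
{"api": "carry_out", "payload": {
  "steps": [0,0,-0.6,0,0,5.7,-1,0,0,0,0,0,5.7,-1,0,0,0,0,0,5.7,-1,0,0,0,0,0,5.7,-1,0,0,0,0,0,5.7,-1,0,0,0,0,0,5.7,-1,0,0,0,0,0,5.7,-1,0,0,0,0,0,5.7,-1,0,0,0,0,0,0,-1,0,0,0,0,0,0,-1,0,0,0,0,0,0,-1]
}}

```text
time_s: 4.05
position: [0.5303, 0.2608, 0.1386]
eef_rot: [-0.026, 0.22, 0.964, 0.146]
contact_force: [-0.8, 8.4, 2.1]
grip_width: 0.0126
finger_force: 29.2
```

```bash
python3 - <<'E'
from h import *
p,Rm,s=pose(); print(bloc(p),s["grip_width"],s["contact_force"],s["wrist_torque"],s["finger_force"]); print(s["joints"]);plan(bed(4,117.2,26),frame(-BN,bdir(66.8)))
E
```

```text
[  3.81963575 118.78167537  25.30941079] 0.012642679352403744 [-0.76039584  8.4144628   2.07193601] [1.26622644 0.2338349  0.05736025] 29.16400820016861
[ 0.1828111   0.41269051 -0.35726858  0.73147641  0.28884119  0.64121483]
tool shift mm [-0.8 -1.4 -0.7] turn deg [ 0.38 -0.15  0.12] min rows 1
1 rows of [-0.78 -1.38 -0.7 ] [ 0.38  -0.145  0.116]
```

Request:
{"api": "carry_out", "payload": {
  "steps": [0,0,0,0,0,0,0.2,0,0,0,0,0,0,0.4,0,0,0,0,0,0,0.4,0,0,-15,0,0,0,0.4,0,0,-30,0,0,0,0.4,0,0,-40,0,0,0,0.4,0,0,-15,0,0,0,0.4,0,0,0,0,0,0,0.4,0,0,0,0,0,0,0.4]
}}

```text
time_s: 4.95
position: [0.5289, 0.2293, 0.2328]
eef_rot: [-0.026, 0.221, 0.964, 0.143]
contact_force: [0.2, -0.1, 0.3]
grip_width: 0.0597
finger_force: 0.0
```

```bash
python3 - <<'E'
from h import *
C=cam("wrist"); save(C,"w3"); np.save("w3.npy",C,allow_pickle=True); L=bloc(cloud(C))
m=(abs(L[...,0]-4)<30)&(abs(L[...,1]-117)<30)
l=L[m&(L[...,2]>42)&(L[...,2]<50)]
r=cv2.minAreaRect(l[:,:2].astype(np.float32)); print(len(l),r)
l2=L[m&(L[...,2]>20.5)&(L[...,2]<24)]; print("disc",len(l2),l2[:,:2].min(0),l2[:,:2].max(0))
g=C["c"].min(2); rr=np.hypot(L[...,0]-4,L[...,1]-117.2)
k=((g>120)&(abs(L[...,2]-16)<2.5)&(rr>24.5)&(rr<36)).astype(np.uint8)
nn,lab,st,ce=cv2.connectedComponentsWithStats(k)
for i in range(1,nn):
    if st[i,4]>8:
        q=L[lab==i].mean(0); v=q[:2]-[4,117.2]; print(st[i,4],ce[i].round(1),q.round(1),np.degrees(np.arctan2(v[1],v[0])).round(1),np.hypot(*v).round(1))
u,v=proj(C,[bed(4,117,30)])[0].astype(int); print(u,v)
cr=C["c"][max(v-60,0):v+60,max(u-75,0):u+75][:,:,::-1]; cv2.imwrite("pics/dial3.png",cv2.resize(cr,None,fx=5,fy=5,interpolation=cv2.INTER_CUBIC))
E
```

```text
1012 ((4.080373764038086, 117.8558120727539), (12.744186401367188, 41.84048843383789), 66.60958862304688)
disc 1695 [-18.57360033  94.5165724 ] [ 27.55953173 140.50192568]
24 [258.  157.5] [-21.5 128.3  16.5] 156.4 27.8
21 [243.4 160.4] [-23.9 117.2  16.5] 180.0 27.9
25 [272.5 160.2] [-15.3 137.7  16.7] 133.2 28.1
19 [231.1 168.4] [-21.8 106.   16.5] -156.6 28.2
15 [284.3 168.6] [ -5.6 143.6  16.7] 110.1 28.1
20 [223.4 180.6] [-15.3  96.5  16.3] -133.0 28.4
49 [218.9 194.5] [-6.5 88.5 16.6] -110.1 30.5
257 197
```

View pics/dial3.png

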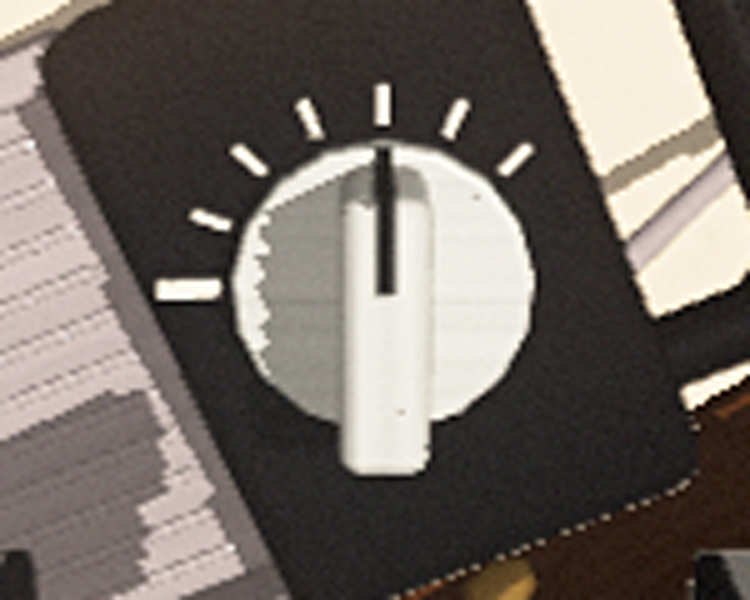

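The crop shows the bar pointing straight up at the 4 mm mark (382,105), the fourth short mark on from the long zero mark at (188,290). The measured bar angle puts the dial at about 1.61 rad. Next is the guard.

```bash
python3 - <<'E'
from h import *
a=np.radians(30); plan([.433,-.298,.24],frame([0,0,-1],[np.cos(a),np.sin(a),0]),12)
E
```

```text
tool shift mm [-134.1 -493.8 -159.7] turn deg [ 12.85 -10.96  33.94] min rows 11
12 rows of [-23.27 -38.29  -7.81] [ 1.07  -0.914  2.828]
```

Request:
{"api": "carry_out", "payload": {
  "steps": [-23.3,-38.3,-7.8,1.07,-0.91,2.83,0.8,-23.3,-38.3,-7.8,1.07,-0.91,2.83,0.8,-23.3,-38.3,-7.8,1.07,-0.91,2.83,0.8,-23.3,-38.3,-7.8,1.07,-0.91,2.83,0.8,-23.3,-38.3,-7.8,1.07,-0.91,2.83,0.8,-23.3,-38.3,-7.8,1.07,-0.91,2.83,0.8,-23.3,-38.3,-7.8,1.07,-0.91,2.83,0.8,-23.3,-38.3,-7.8,1.07,-0.91,2.83,0.8,-23.3,-38.3,-7.8,1.07,-0.91,2.83,0.8,-23.3,-38.3,-7.8,1.07,-0.91,2.83,0.8,-23.3,-38.3,-7.8,1.07,-0.91,2.83,0.8,-23.3,-38.3,-7.8,1.07,-0.91,2.83,1]
}}

```text
time_s: 6.2
position: [0.4325, -0.2989, 0.2389]
eef_rot: [-0.001, 0.501, 0.866, 0.001]
contact_force: [0.7, -0.7, 0.1]
grip_width: 0.0856
finger_force: 0.0
```

Request:
{"api": "carry_out", "payload": {
  "steps": [0,0,0,0,0,0,1,0,0,0,0,0,0,1]
}}

```text
time_s: 6.4
position: [0.4331, -0.298, 0.2392]
eef_rot: [-0.001, 0.501, 0.866, 0.001]
contact_force: [-0.5, 0.1, 0.2]
grip_width: 0.0855
finger_force: 0.0
```

```bash
python3 - <<'E'
from h import *
p,Rm,s=pose(); print(p,s["grip_width"],s["joints"])
C=cam("wrist"); save(C,"w4"); np.save("w4.npy",C,allow_pickle=True); P=cloud(C)
near=np.hypot(P[...,0]-.433,P[...,1]+.298)<.085
tab=P[(P[...,2]>-.01)&(P[...,2]<.005)]; print("table z",np.median(tab[:,2]))
for lo,hi in((.056,.07),(.03,.07),(.010,.017),(.010,.07)):
    q=P[near&(P[...,2]>lo)&(P[...,2]<hi)]; 
    if len(q)<20: print(lo,"few");continue
    r=cv2.minAreaRect((q[:,:2]*1000).astype(np.float32)); print(lo,len(q),np.round(r[0],1),np.round(r[1],1),round(r[2],2),np.median(q[:,2]))
E
```

```text
[ 0.4331211  -0.29796169  0.23920549] 0.08546447568567224 [-0.74428546  0.27775571 -0.23968325  1.05582626  0.00212124  0.30431991]
table z -6.8910000066702e-06
0.056 1431 [ 430.9 -299.8] [25.3 59. ] 30.53 0.06322202000269833
0.03 1513 [ 431.1 -299.6] [25.6 59.2] 30.04 0.06309332304653648
0.01 6382 [ 431.5 -300.2] [124.1  96.5] 30.53 0.015254668039743041
0.01 9270 [ 431.5 -300.2] [124.1  96.5] 30.53 0.01575212279528934
```

View pics/w4.png

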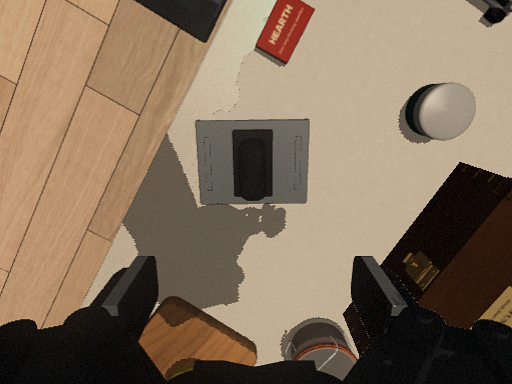

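The guard is seen whole from (196,120) to (309,204), with its grip upright at (253,165) and nothing in the fingers' way. The measured sizes (124×96 plate, 25×59 grip) match those given.

```bash
python3 - <<'E'
from h import *
a=np.radians(30.5); Rt=frame([0,0,-1],[np.cos(a),np.sin(a),0])
plan([.4313,-.3,.09],Rt,4); plan([.4313,-.3,.029],Rt)
E
```

```text
tool shift mm [ -1.8  -3.4 149.3] turn deg [ 0.08 -0.18 -0.5 ] min rows 3
4 rows of [-0.41 -0.85 37.32] [ 0.019 -0.044 -0.124]
tool shift mm [ -2.   -3.5 210.3] turn deg [ 0.08 -0.18 -0.5 ] min rows 5
5 rows of [-0.34 -0.69 42.05] [ 0.015 -0.035 -0.099]
```

Request:
{"api": "carry_out", "payload": {
  "steps": [-0.5,-0.9,37,0,-0.05,-0.12,1,-0.5,-0.9,37,0,-0.05,-0.12,1,-0.5,-0.9,37,0,-0.05,-0.12,1,-0.5,-0.9,37,0,-0.05,-0.12,1,0,0,22,0,0,0,1,0,0,20,0,0,0,1,0,0,20,0,0,0,1,0,0,0,0,0,0,1,0,0,0,0,0,0,1]
}}

```text
time_s: 7.35
position: [0.4323, -0.3003, 0.0303]
eef_rot: [0.001, 0.496, 0.869, 0.0]
contact_force: [-0.4, 0.1, 0.6]
grip_width: 0.0852
finger_force: 0.0
```

```bash
python3 - <<'E'
from h import *
p,Rm,s=pose(); print(p,s["contact_force"])
a=np.radians(30.5); plan([.4313,-.3,.029],frame([0,0,-1],[np.cos(a),np.sin(a),0]))
E
```

```text
[ 0.43225242 -0.30030329  0.03031201] [-0.37190306  0.07719616  0.55972404]
tool shift mm [ 0.7 -0.7  1.3] turn deg [0.07 0.08 0.09] min rows 1
1 rows of [ 0.75 -0.67  1.31] [0.068 0.075 0.086]
```

Request:
{"api": "carry_out", "payload": {
  "steps": [0,-0.7,1,0,0,0,0,0,0,0,0,0,0,-1,0,0,0,0,0,0,-1,0,0,0,0,0,0,-1,0,0,0,0,0,0,-1,0,0,0,0,0,0,-1,0,0,0,0,0,0,-1],
  "squeeze": 50
}}

```text
time_s: 8.05
position: [0.4321, -0.3025, 0.0304]
eef_rot: [0.002, 0.496, 0.868, -0.0]
contact_force: [0.4, 1.1, 6.3]
grip_width: 0.0254
finger_force: 50.0
```

```bash
python3 - <<'E'
from h import *
p,Rm,s=pose(); print(p,s["contact_force"],s["wrist_torque"],s["grip_width"],s["finger_force"]); np.save("grasp.npy",np.c_[Rm,p])
E
```

```text
[ 0.43213791 -0.30254781  0.03040041] [0.44382386 1.09287884 6.27143573] [ 0.16928668  0.00803602 -0.03318835] 0.02544560290055241 49.995662569999695
```

Request:
{"api": "carry_out", "payload": {
  "steps": [0,0,-10,0,0,0,-1,0,0,-30,0,0,0,-1,0,0,-45,0,0,0,-1,0,0,-45,0,0,0,-1,0,0,-30,0,0,0,-1,0,0,0,0,0,0,-1,0,0,0,0,0,0,-1]
}}

```text
time_s: 8.75
position: [0.4311, -0.3019, 0.1901]
eef_rot: [0.002, 0.496, 0.868, -0.0]
contact_force: [0.0, 0.1, -1.7]
grip_width: 0.0254
finger_force: 49.6
```

```bash
python3 - <<'E'
from h import *
p,Rm,s=pose(); print(p,s["contact_force"],s["grip_width"],s["finger_force"])
C=cam("wrist"); save(C,"w5"); P=cloud(C); T=(P-p)@Rm*1000
np.save("w5.npy",C,allow_pickle=True)
q=T[(abs(T[...,2]-15.4)<6)&(abs(T[...,0])<80)&(abs(T[...,1])<80)]
r=cv2.minAreaRect(q[:,:2].astype(np.float32)); print(len(q),r)
q=q[(q[:,0]>28)]; 
A=np.c_[q[:,:2],np.ones(len(q))]; 
for _ in range(3):
    s_=np.linalg.lstsq(A,q[:,2],rcond=None)[0]; e=q[:,2]-A@s_; k=abs(e)<1.5; q=q[k];A=A[k]
print("plate top plane z=ax+by+c",s_,len(q),"max x per",np.percentile(q[:,0],99.5),np.percentile(q[:,1],[.5,99.5]))
plan(bed(3.7,.5-2.4,10+20.4+80),frame(-BN,BX))
E
```

```text
[ 0.43111446 -0.3019154   0.19011857] [ 0.03962731  0.13823992 -1.67337079] 0.025379187642810587 49.59222614765167
26327 ((7.639774322509766, -1.2475509643554688), (124.64657592773438, 85.90091705322266), 89.87831115722656)
plate top plane z=ax+by+c [4.80544765e-02 1.70085230e-03 1.29478287e+01] 8068 max x per 50.44935087884156 [-61.70426401  59.35963738]
tool shift mm [316.6 294.7   3. ] turn deg [-4.71 16.22 32.85] min rows 9
9 rows of [42.63 23.05  6.18] [-0.523  1.802  3.65 ]
```

View pics/w5.png

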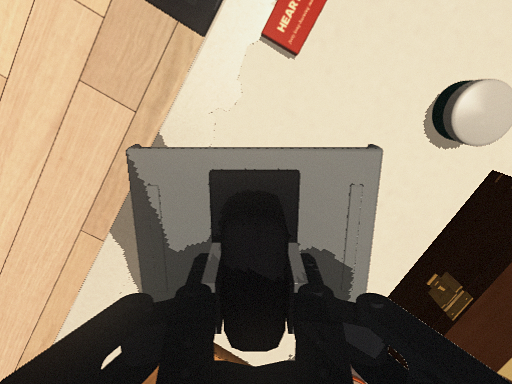

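The guard hangs in the fingers with its front edge at v≈147, from (128,147) to (382,147), square to the tool. Before placing it I check whether it is pitched in the hand.

```bash
python3 - <<'E'
from h import *
C=np.load("w5.npy",allow_pickle=True).item(); P=cloud(C); p,Rm,s=pose()
q=P[(P[...,2]<.012)&(P[...,2]>-.012)&(P[...,0]<.6)]; A=np.c_[q[:,:2]-p[:2],np.ones(len(q))]
print("table",np.linalg.lstsq(A,q[:,2],rcond=None)[0],len(q))
T=(P-p)@Rm*1000
for x0 in range(-10,52,6):
    o=[]
    for ylo,yhi in((-58,-40),(-36,-24),(-20,-15),(-10,10),(24,36),(40,58)):
        m=(T[...,0]>=x0)&(T[...,0]<x0+6)&(T[...,1]>ylo)&(T[...,1]<yhi)&(T[...,2]<25)&(T[...,2]>-60); o.append((int(m.sum()),np.median(T[m][:,2]).round(1)) if m.sum()>5 else None)
    print(x0,o)
E
```

```text
table [-0.00105503 -0.00075247  0.00023553] 51984
-10 [(766, np.float64(-54.8)), (340, np.float64(-56.2)), (62, np.float64(-45.6)), (662, np.float64(-34.7)), (472, np.float64(-56.9)), (646, np.float64(12.5))]
-4 [(461, np.float64(13.4)), (564, np.float64(-55.8)), (67, np.float64(-43.7)), (690, np.float64(-34.7)), (651, np.float64(-56.4)), (384, np.float64(13.5))]
2 [(379, np.float64(13.6)), (1265, np.float64(-47.9)), (143, np.float64(-39.3)), (731, np.float64(-34.7)), (1228, np.float64(-51.2)), (373, np.float64(13.6))]
8 [(889, np.float64(-51.3)), (751, np.float64(-49.4)), (1089, np.float64(-38.6)), (756, np.float64(-34.7)), (757, np.float64(-51.2)), (753, np.float64(11.8))]
14 [(404, np.float64(13.5)), (260, np.float64(14.0)), (106, np.float64(10.4)), (784, np.float64(-34.6)), (269, np.float64(14.0)), (398, np.float64(13.6))]
20 [(412, np.float64(13.7)), (277, np.float64(13.9)), (116, np.float64(10.3)), (882, np.float64(-34.4)), (270, np.float64(13.9)), (415, np.float64(13.6))]
26 [(435, np.float64(13.6)), (283, np.float64(13.9)), (127, np.float64(10.4)), (2399, np.float64(-23.5)), (279, np.float64(13.9)), (435, np.float64(13.7))]
32 [(436, np.float64(13.9)), (297, np.float64(13.9)), (126, np.float64(10.4)), (514, np.float64(10.4)), (295, np.float64(14.0)), (429, np.float64(13.9))]
38 [(464, np.float64(13.8)), (301, np.float64(13.8)), (141, np.float64(13.6)), (572, np.float64(13.6)), (304, np.float64(13.9)), (456, np.float64(13.9))]
44 [(471, np.float64(14.1)), (316, np.float64(14.1)), (129, np.float64(14.1)), (531, np.float64(14.1)), (318, np.float64(14.1)), (489, np.float64(14.2))]
50 [None, None, None, None, None, None]
```

```bash
python3 - <<'E'
from h import *
Rt=frame(-BN,BX); t=bed(4.3,-1.95,29.5+60); print(t); plan(t,Rt,11)
E
```

```text
[0.52474091 0.12691535 0.16558278]
tool shift mm [321.3 298.4  23. ] turn deg [-4.71 16.22 32.85] min rows 9
11 rows of [35.23 18.82  7.06] [-0.428  1.474  2.986]
```

Request:
{"api": "carry_out", "payload": {
  "steps": [35.2,18.8,7,-0.43,1.47,2.99,-1,35.2,18.8,7,-0.43,1.47,2.99,-1,35.2,18.8,7,-0.43,1.47,2.99,-1,35.2,18.8,7,-0.43,1.47,2.99,-1,35.2,18.8,7,-0.43,1.47,2.99,-1,35.2,18.8,7,-0.43,1.47,2.99,-1,35.2,18.8,7,-0.43,1.47,2.99,-1,35.2,18.8,7,-0.43,1.47,2.99,-1,35.2,18.8,7,-0.43,1.47,2.99,-1,35.2,18.8,7,-0.43,1.47,2.99,-1,35.2,18.8,7,-0.43,1.47,2.99,-1]
}}

```text
time_s: 9.9
position: [0.5239, 0.1274, 0.1643]
eef_rot: [-0.1, 0.717, 0.683, 0.103]
contact_force: [0.5, -0.3, -1.5]
grip_width: 0.0253
finger_force: 49.5
```

Request:
{"api": "carry_out", "payload": {
  "steps": [0,0,0,0,0,0,-1,0,0,0,0,0,0,-1,0,0,0,0,0,0,-1]
}}

```text
time_s: 10.2
position: [0.524, 0.1253, 0.1651]
eef_rot: [-0.099, 0.716, 0.683, 0.103]
contact_force: [-0.6, -0.2, -1.5]
grip_width: 0.0253
finger_force: 49.6
```

```bash
cat >> h.py <<'E'
def guard_in_hand(n):
    p,Rm,s=pose(); C=cam("wrist"); np.save(n+".npy",C,allow_pickle=True); save(C,n); P=cloud(C); T=(P-p)@Rm*1000
    m=(abs(T[...,2]-14)<5)&(T[...,0]>14)&(T[...,0]<62)&(abs(T[...,1])<75); q=T[m]
    q2=q[(q[:,0]>15)&(q[:,0]<45)]
    print("tool: edge x",np.percentile(q[:,0],99.5).round(1),"y",np.percentile(q2[:,1],[.5,99.5]).round(1))
    return C,P,T
E
python3 - <<'E'
from h import *
p,Rm,s=pose(); print(bloc(p),s["contact_force"],s["joints"]); plan(bed(4.3,-1.95,29.5+60),frame(-BN,BX))
C,P,T=guard_in_hand("w6"); L=bloc(P)
# rails visible uphill of guard: outer edges
for a in range(45,80,8):
    m=(L[...,1]>=a)&(L[...,1]<a+8)&(L[...,2]>6)&(L[...,2]<13)&(abs(L[...,0])<75); xs=np.sort(L[m][:,0]); 
    if len(xs)>20: print(a,len(xs),xs[[4,-4]].round(1),np.percentile(L[m][:,2],[50,80]).round(1))
E
```

```text
[ 3.65593863 -3.66898369 89.5000984 ] [-0.57237167 -0.21115069 -1.48503424] [-0.06610906  0.3446936  -0.38188449  0.8515997   0.28734576  1.55019264]
tool shift mm [ 1.7  0.6 -0. ] turn deg [-0.07  0.13 -0.08] min rows 1
1 rows of [ 1.72  0.64 -0.  ] [-0.069  0.131 -0.078]
tool: edge x 49.8 y [-61.6  60. ]
45 330 [-49.5  59.3] [ 9.9 10.5]
53 322 [-49.5  59.3] [ 9.9 10.6]
61 332 [-49.6  59.4] [10.  10.6]
69 371 [-49.7  59.5] [ 9.9 10.5]
77 667 [-49.5  59.4] [10.7 12.2]
```

Request:
{"api": "carry_out", "payload": {
  "steps": [1.7,1.8,0,0,0.13,0,-1,0,0,16,0,0,0,-1,0,0,16,0,0,0,-1,0,0,12,0,0,0,-1,0,0,0,0,0,0,-1,0,0,0,0,0,0,-1,0,0,0,0,0,0,-1]
}}

```text
time_s: 10.95
position: [0.5286, 0.1397, 0.1256]
eef_rot: [-0.099, 0.716, 0.683, 0.106]
contact_force: [0.1, 0.0, -1.7]
grip_width: 0.0254
finger_force: 49.7
```

```bash
python3 - <<'E'
from h import *
p,Rm,s=pose(); print(bloc(p),s["contact_force"]); plan(bed(5.5,-1.95,29.5+12),frame(-BN,BX))
C,P,T=guard_in_hand("w7"); L=bloc(P)
for a in range(50,84,4):
    m=(L[...,1]>=a)&(L[...,1]<a+4)&(L[...,2]>6)&(L[...,2]<13)&(abs(L[...,0])<75); xs=np.sort(L[m][:,0]); 
    if len(xs)>20: print(a,len(xs),xs[[4,-4]].round(1),np.percentile(L[m][:,2],[50,80]).round(1))
q=L[(L[...,2]>19)&(L[...,2]<32)&(L[...,1]<55)&(abs(L[...,0])<75)]; q=q[q[:,1]>15]
print("guard in bed frame x",np.percentile(q[:,0],[.3,99.7]).round(1),"edge y",np.percentile(q[:,1],99.5).round(1))
for lo,hi in((-56,-40),(45,58)):
    for yl in(18,38): 
        z=q[(q[:,0]>lo)&(q[:,0]<hi)&(q[:,1]>yl)&(q[:,1]<yl+8)][:,2]; print(lo,yl,len(z),np.median(z).round(1))
E
```

```text
[ 7.55250057 -1.01247851 47.45127235] [ 0.12265702  0.01227423 -1.67654586]
tool shift mm [-0.9 -2.1  5.9] turn deg [ 0.18 -0.04 -0.01] min rows 1
1 rows of [-0.94 -2.07  5.94] [ 0.177 -0.036 -0.007]
tool: edge x 49.8 y [-61.5  60. ]
50 230 [-49.6  59.1] [ 9.9 10.5]
54 246 [-49.5  59. ] [ 9.9 10.6]
58 257 [-49.4  59.2] [ 9.9 10.4]
62 252 [-49.5  59.2] [ 9.9 10.5]
66 255 [-49.5  59.1] [10.  10.5]
70 263 [-49.5  59.4] [10.  10.6]
74 278 [-49.6  59.4] [ 9.9 10.6]
78 900 [-49.6  59. ] [10.8 12.2]
82 39 [-48.5  58.5] [12.5 12.8]
guard in bed frame x [-54.8  68.5] edge y 48.9
-56 18 49 31.7
-56 38 61 31.7
45 18 20 31.7
45 38 38 31.9
```

View pics/w7.png

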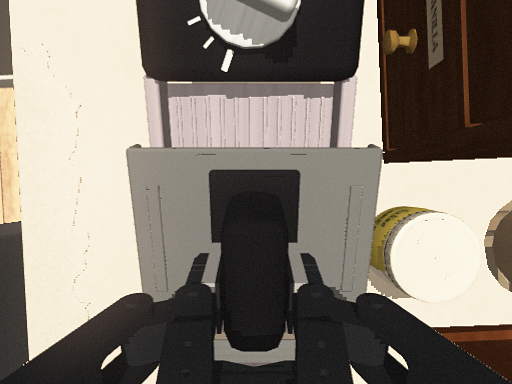

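The guard stands above the rails: its plate spans u 128–382 and the rails 145–355, and the head edge is at v≈80. It sits 2 mm too far in +x, so I correct that.

Request:
{"api": "carry_out", "payload": {
  "steps": [0,-2,2,0.1,0,0,-1,0,0,3,0,0,0,-1,0,0,0,0,0,0,-1,0,0,0,0,0,0,-1,0,0,0,0,0,0,-1]
}}

```text
time_s: 11.5
position: [0.5261, 0.1415, 0.1201]
eef_rot: [-0.1, 0.715, 0.684, 0.105]
contact_force: [-0.3, 0.7, -1.4]
grip_width: 0.0253
finger_force: 49.7
```

```bash
cat > chk.py <<'E'
from h import *
import sys
p,Rm,s=pose(); print(bloc(p),"F bed",np.array([s["contact_force"]@v for v in(BX,BY,BN)]).round(1),s["wrist_torque"].round(2),s["grip_width"],s["finger_force"]); plan(p,frame(-BN,BX),1)
C,P,T=guard_in_hand(sys.argv[1]); L=bloc(P)
m=(L[...,1]>=52)&(L[...,1]<76)&(L[...,2]>6)&(L[...,2]<13)&(abs(L[...,0])<75); xs=np.sort(L[m][:,0]); print("rails",xs[[12,-12]].round(1),xs[[12,-12]].mean())
lo=float(sys.argv[2]); q=L[(L[...,2]>lo)&(L[...,2]<lo+12)&(L[...,1]<54)&(abs(L[...,0])<75)&(L[...,1]>15)]
w=np.percentile(q[:,0],[.3,99.7]); print("guard x",w.round(1),w.mean(),"edge y",np.percentile(q[:,1],99.5).round(1))
for yl in range(16,46,10):
    t=q[(q[:,1]>yl)&(q[:,1]<yl+10)]; print(yl,np.percentile(t[:,0],[.5,99.5]).round(1),end=" ")
for a,b in((-53,-40),(49,62)):
    for yl in(18,38): z=q[(q[:,0]>a)&(q[:,0]<b)&(q[:,1]>yl)&(q[:,1]<yl+8)][:,2]; print("z",a,yl,len(z),np.median(z).round(2),end=" ")
E
python3 chk.py w8 17
```

```text
[ 5.00049871 -0.95356179 41.73091246] F bed [-0.4  0.2 -1.5] [-0.41  0.03  0.02] 0.02528752684546782 49.67587351799011
tool shift mm [0. 0. 0.] turn deg [ 0.01 -0.04 -0.  ] min rows 1
1 rows of [0. 0. 0.] [ 0.011 -0.035 -0.002]
tool: edge x 49.8 y [-61.5  60. ]
rails [-49.8  59.4] 4.7716393559334875
guard x [-56.9  65.4] 4.243553134518336 edge y 48.9
16 [-56.7  65.3] 26 [-56.8  65.2] 36 [-56.6  64.9] z -53 18 374 27.59 z -53 38 439 27.17 z 49 18 378 27.44 z 49 38 445 26.98
```

Request:
{"api": "carry_out", "payload": {
  "steps": [0,0.4,2,0,0,0,-1,0,0,2,0,0,0,-1,0,0,2,0,0,0,-1,0,0,2,0,0,0,-1,0,0,2,0,0,0,-1,0,0,0,0,0,0,-1,0,0,0,0,0,0,-1]
}}

```text
time_s: 12.25
position: [0.5265, 0.1443, 0.1104]
eef_rot: [-0.1, 0.715, 0.684, 0.105]
contact_force: [0.4, 0.1, -1.3]
grip_width: 0.0252
finger_force: 49.7
```

```bash
python3 chk.py w9 10
```

```text
[ 5.28147222 -1.00899664 31.62398367] F bed [ 0.4 -0.2 -1.3] [-0.42 -0.05 -0.  ] 0.0252253964831827 49.676324129104614
tool shift mm [0. 0. 0.] turn deg [-0.   -0.04 -0.01] min rows 1
1 rows of [0. 0. 0.] [-0.004 -0.036 -0.009]
tool: edge x 49.8 y [-61.5  60. ]
rails [-49.8  59.4] 4.7642464684629005
guard x [-56.5  65.5] 4.478445118752401 edge y 51.2
16 [-56.3  65.4] 26 [-56.1  65.3] 36 [-56.3  65.2] z -53 18 397 17.6 z -53 38 445 17.12 z 49 18 392 17.41 z 49 38 443 16.91
```

```bash
python3 - <<'E'
from h import *
p,Rm,s=pose()
for n,lo in(("w5",None),("w9",None)):
    C=np.load(n+".npy",allow_pickle=True).item(); 
    if n=="w5": continue
    L=bloc(cloud(C))
    for nm,b in (("guardL",(-54,-26,14,47,13,21)),("guardR",(36,62,14,47,13,21)),("railL",(-48,-43,54,78,8,12)),("railR",(52,57,54,78,8,12)),("run",(-35,40,54,76,-9,4)),("head",(-45,50,86,96,12,20))):
        q=L[(L[...,0]>b[0])&(L[...,0]<b[1])&(L[...,1]>b[2])&(L[...,1]<b[3])&(L[...,2]>b[4])&(L[...,2]<b[5])]
        for _ in range(4):
            A=np.c_[q[:,:2]-q[:,:2].mean(0),np.ones(len(q))]; k=np.linalg.lstsq(A,q[:,2],rcond=None)[0]; e=q[:,2]-A@k; q=q[abs(e)<max(2*e.std(),.3)]
        print(nm,len(q),"deg dz/dx %.2f dz/dy %.2f"%tuple(np.degrees(k[:2])),"z",k[2].round(2),e.std().round(2))
E
```

```text
guardL 3239 deg dz/dx -0.40 dz/dy -0.22 z 17.13 0.54
guardR 2982 deg dz/dx 0.55 dz/dy -0.38 z 16.93 0.55
railL 503 deg dz/dx -0.76 dz/dy 0.43 z 10.05 0.59
railR 497 deg dz/dx 2.97 dz/dy 0.21 z 9.98 0.54
run 5759 deg dz/dx -0.00 dz/dy -0.25 z -1.81 0.55
head 4550 deg dz/dx 0.02 dz/dy 0.26 z 16.08 0.54
```

Request:
{"api": "carry_out", "payload": {
  "steps": [0,0,0.8,0,0.3,0,-1,0,0,0.7,0,0,0,-1,0,0,0.5,0,0,0,-1,0,0,0,0,0,0,-1,0,0,0,0,0,0,-1]
}}

```text
time_s: 12.8
position: [0.5267, 0.1448, 0.109]
eef_rot: [-0.101, 0.715, 0.683, 0.107]
contact_force: [-2.4, -0.8, 5.5]
grip_width: 0.0252
finger_force: 50.5
```

```bash
cat > f.py <<'E'
from h import *
for i in range(3):
    p,Rm,s=pose(); print(bloc(p).round(2),"F bed",np.array([s["contact_force"]@v for v in(BX,BY,BN)]).round(1),"tq bed",np.array([s["wrist_torque"]@v for v in(BX,BY,BN)]).round(2),s["grip_width"],s["finger_force"]); env.get_image("side")
E
python3 f.py
```

```text
[ 5.48 -0.95 30.16] F bed [-2.3  0.7  5.6] tq bed [-0.5   0.29 -0.01] 0.025232306589028603 50.50118029117584
[ 5.45 -0.94 30.16] F bed [-2.9 -0.   5.7] tq bed [-0.52  0.3  -0.04] 0.025394012466545466 50.60055613517761
[ 5.43 -0.94 30.13] F bed [-3.1  0.2  6. ] tq bed [-0.54  0.36 -0.02] 0.02531889464812191 50.61267971992493
```

Request:
{"api": "carry_out", "payload": {
  "steps": [0,-0.4,0.4,0,0,0,-1,0,0,0,0,0,0,-1,0,0,0,0,0,0,-1]
}}

```text
time_s: 13.25
position: [0.5267, 0.1448, 0.1089]
eef_rot: [-0.101, 0.715, 0.683, 0.107]
contact_force: [-2.7, -2.2, 7.4]
grip_width: 0.0253
finger_force: 51.0
```

```bash
python3 f.py; python3 chk.py w10 9; python3 - <<'E'
from h import *
C=np.load("w10.npy",allow_pickle=True).item(); L=bloc(cloud(C))
for nm,b in (("guardL",(-54,-26,14,47,11,20)),("guardR",(36,62,14,47,11,20)),("railL",(-48,-43,58,78,8,12)),("railR",(52,57,58,78,8,12))):
    q=L[(L[...,0]>b[0])&(L[...,0]<b[1])&(L[...,1]>b[2])&(L[...,1]<b[3])&(L[...,2]>b[4])&(L[...,2]<b[5])]
    for _ in range(4):
        A=np.c_[q[:,:2]-q[:,:2].mean(0),np.ones(len(q))]; k=np.linalg.lstsq(A,q[:,2],rcond=None)[0]; e=q[:,2]-A@k; q=q[abs(e)<max(2*e.std(),.3)]
    print(nm,len(q),"deg %.2f %.2f"%tuple(np.degrees(k[:2])),"z",k[2].round(2))
E
```

```text
[ 5.45 -0.9  30.09] F bed [-2.6 -0.1  7.7] tq bed [-0.57  0.48 -0.  ] 0.0252805124946646 50.98872721195221
[ 5.45 -0.9  30.09] F bed [-2.7  0.6  7.9] tq bed [-0.55  0.4  -0.05] 0.02551108732502745 50.98784923553467
[ 5.43 -0.91 30.08] F bed [-2.5  0.1  8.2] tq bed [-0.62  0.46 -0.04] 0.025528751711615474 50.98853588104248
[ 5.44517544 -0.90166081 30.0958854 ] F bed [-2.5  0.2  8. ] [-0.6   0.47  0.07] 0.025281238667628075 50.98775625228882
tool shift mm [0. 0. 0.] turn deg [ 0.08 -0.33 -0.  ] min rows 1
1 rows of [0. 0. 0.] [ 0.079 -0.325 -0.001]
tool: edge x 49.5 y [-61.5  60. ]
rails [-49.8  59.4] 4.821441196665425
guard x [-56.3  65.7] 4.732794935673638 edge y 52.8
16 [-56.2  65.5] 26 [-55.9  65.4] 36 [-56.   65.5] z -53 18 395 15.95 z -53 38 445 15.47 z 49 18 399 15.95 z 49 38 440 15.54 guardL 3233 deg -0.25 -0.13 z 15.51
guardR 3015 deg 0.51 -0.07 z 15.53
railL 413 deg -0.71 0.35 z 10.08
railR 438 deg 2.27 0.34 z 10.05
```

View pics/w10.png

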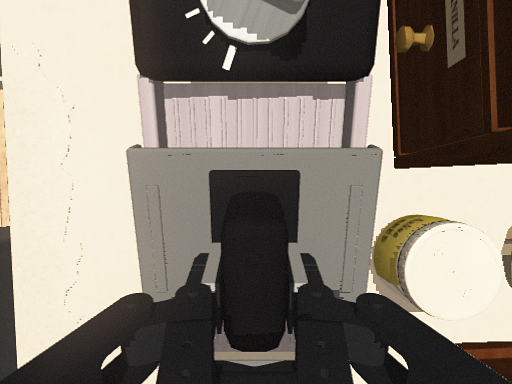

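The guard lies over both rails, its plate edge at v≈148 reaching outside the rails at u≈145 and 358, with clear runway to the head at v≈80. Both sides sit at the same height. I trim the push and the sideways force.

Request:
{"api": "carry_out", "payload": {
  "steps": [0,-0.5,0.3,0,0,0,-1,0,0,0,0,0,0,-1,0,0,0,0,0,0,-1]
}}

```text
time_s: 13.75
position: [0.5267, 0.1448, 0.1089]
eef_rot: [-0.101, 0.715, 0.683, 0.107]
contact_force: [-2.9, -1.9, 8.2]
grip_width: 0.0253
finger_force: 51.1
```

```bash
python3 f.py
```

```text
[ 5.41 -0.9  30.05] F bed [-2.8  0.4  8.4] tq bed [-0.64  0.43 -0.04] 0.025332460303952625 51.118170619010925
[ 5.44 -0.88 30.07] F bed [-2.4  0.9  9.3] tq bed [-0.57  0.46 -0.01] 0.02504780542621234 51.11747145652771
[ 5.45 -0.91 30.07] F bed [-2.9  0.3  9. ] tq bed [-0.59  0.47 -0.04] 0.025380230128387023 51.117539405822754
```

Request:
{"api": "carry_out", "payload": {
  "steps": [0,0,0,0,0,0,-1,0,0,0,0,0,0,-1,0,0,0,0,0,0,-1,0,0,0,0,0,0,-1,0,0,0,0,0,0,-1,0,0,0,0,0,0,-1]
}}

```text
time_s: 14.5
position: [0.5267, 0.1448, 0.1089]
eef_rot: [-0.101, 0.715, 0.683, 0.107]
contact_force: [-2.0, -2.1, 9.1]
grip_width: 0.0253
finger_force: 51.1
```

```bash
python3 f.py
```

```text
[ 5.46 -0.88 30.07] F bed [-1.9  0.5  9.3] tq bed [-0.58  0.48  0.03] 0.02525350327367567 51.11777365207672
[ 5.42 -0.88 30.05] F bed [-1.8  0.3 10.2] tq bed [-0.58  0.43 -0.03] 0.025273206758707163 51.117544770240784
[ 5.44 -0.89 30.06] F bed [-2.2  0.7  9.3] tq bed [-0.6   0.44  0.03] 0.025168290768637542 51.117069125175476
```

Request:
{"api": "carry_out", "payload": {
  "steps": [0,0,0,0.05,-0.2,0,-1,0,0,0,0,0,0,-1,0,0,0,0,0,0,-1,0,0,0,0,0,0,-1,0,0,0,0,0,0,-1]
}}

```text
time_s: 15.15
position: [0.5267, 0.1449, 0.1088]
eef_rot: [-0.1, 0.715, 0.684, 0.106]
contact_force: [-1.3, -2.3, 6.6]
grip_width: 0.025
finger_force: 51.0
```

```bash
python3 f.py; python3 chk.py w11 9
```

```text
[ 5.42 -0.87 29.96] F bed [-1.2 -0.4  7. ] tq bed [-0.54  0.27 -0.03] 0.024976423680216995 50.98268508911133
[ 5.46 -0.84 29.97] F bed [-2.9  0.9  8.3] tq bed [-0.53  0.23 -0.07] 0.025298685959418265 50.98291575908661
[ 5.43 -0.85 29.97] F bed [-1.3  0.5  6.8] tq bed [-0.54  0.21 -0.03] 0.025365019427504906 50.98310708999634
[ 5.42254482 -0.81802607 29.95628234] F bed [-1.4  0.3  8. ] [-0.5   0.32  0.03] 0.025600537143531565 50.9826135635376
tool shift mm [0. 0. 0.] turn deg [ 0.08 -0.13  0.01] min rows 1
1 rows of [0. 0. 0.] [ 0.079 -0.13   0.013]
tool: edge x 49.5 y [-61.5  59.9]
rails [-49.8  59.3] 4.72900187703636
guard x [-56.3  65.7] 4.701594709261421 edge y 52.8
16 [-56.1  65.5] 26 [-56.1  65.4] 36 [-55.9  65.3] z -53 18 398 15.78 z -53 38 447 15.21 z 49 18 391 15.81 z 49 38 438 15.19
```

Both moments fell and the plate seated lower, so I go a little further the same way and restore the push.

Request:
{"api": "carry_out", "payload": {
  "steps": [0,0,0.4,0.05,-0.12,0,-1,0,0,0,0,0,0,-1,0,0,0,0,0,0,-1,0,0,0,0,0,0,-1,0,0,0,0,0,0,-1,0,0,0,0,0,0,-1]
}}

```text
time_s: 15.95
position: [0.5267, 0.145, 0.1088]
eef_rot: [-0.1, 0.715, 0.684, 0.105]
contact_force: [-3.1, -2.3, 10.0]
grip_width: 0.0255
finger_force: 51.4
```

```bash
python3 f.py;python3 f.py
```

```text
[ 5.4  -0.8  29.88] F bed [-3.   0.5 10.3] tq bed [-0.58  0.42 -0.05] 0.025457225105618986 51.38998746871948
[ 5.41 -0.8  29.88] F bed [-3.1  1.9 11. ] tq bed [-0.54  0.41 -0.13] 0.025067604397543915 51.39106214046478
[ 5.43 -0.81 29.87] F bed [-3.1  0.8 11.3] tq bed [-0.49  0.44 -0.07] 0.02546556400332663 51.38963162899017
[ 5.43 -0.8  29.88] F bed [-4.1  0.8 11.2] tq bed [-0.54  0.4  -0.07] 0.025320709587264234 51.38995349407196
[ 5.4  -0.81 29.86] F bed [-2.6 -0.5 11.4] tq bed [-0.55  0.36 -0.11] 0.02541347592481651 51.3895708322525
[ 5.42 -0.79 29.89] F bed [-2.3  0.7 10.5] tq bed [-0.58  0.38 -0.07] 0.025431367040159532 51.38988375663757
```

Request:
{"api": "carry_out", "payload": {
  "steps": [0,-0.3,-0.2,0,0,0,-1,0,0,0,0,0,0,-1,0,0,0,0,0,0,-1,0,0,0,0,0,0,-1,0,0,0,0,0,0,-1,0,0,0,0,0,0,-1]
}}

```text
time_s: 16.85
position: [0.5267, 0.145, 0.1088]
eef_rot: [-0.099, 0.715, 0.684, 0.105]
contact_force: [-1.5, -1.4, 8.0]
grip_width: 0.0254
finger_force: 51.0
```

```bash
python3 f.py;python3 chk.py w12 9
```

```text
[ 5.42 -0.81 29.91] F bed [-1.5  0.9  8.1] tq bed [-0.5   0.15 -0.03] 0.02537923482396892 51.03602349758148
[ 5.4  -0.82 29.91] F bed [-1.6  0.3  9.2] tq bed [-0.51  0.11 -0.08] 0.025072920015617367 51.03688895702362
[ 5.43 -0.82 29.91] F bed [-1.1  1.3  8.4] tq bed [-0.48  0.22 -0.1 ] 0.02584990230805791 51.037346720695496
[ 5.41950134 -0.80767693 29.90813688] F bed [-1.9  0.4  8. ] [-0.57  0.14  0.02] 0.025307948662241737 51.03719651699066
tool shift mm [0. 0. 0.] turn deg [ 0.06 -0.01  0.01] min rows 1
1 rows of [0. 0. 0.] [ 0.063 -0.014  0.015]
tool: edge x 49.6 y [-61.5  60. ]
rails [-49.7  59.4] 4.839729504361085
guard x [-56.3  65.7] 4.664716479432929 edge y 52.8
16 [-56.2  65.5] 26 [-56.2  65.4] 36 [-56.   65.3] z -53 18 398 15.72 z -53 38 443 15.1 z 49 18 403 15.7 z 49 38 434 15.13
```

```bash
python3 -c "
from station import env
print(env.close_job())"
```

```text
the job is handed in; nothing more can be done
None
```

The job is handed in at about 17 s of the 51 s allowed: the dial reads about 1.61 rad (4 mm) and is released, and the guard, still held by its grip, lies level over both rails, clear of the head by measurement and of the blade by its computed position, pressed with about 10 N. I took no final picture of the bystanders; no contact with them showed in the forces or the views I took.

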